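Snap the drip grille onto the tray at the drinks table

ROBOT

A 7-joint arm with a two-finger parallel gripper is mounted at the origin on the work surface. World frame = base frame: x ahead of the robot, y to its left, z up, the work surface at z = 0. Lengths are in mm, angles in degrees, forces in N, time in s.
With the tool pointing down it reaches from about 425 to 1025 mm from the base axis. Payload 9.4 kg.
Tool frame: the origin (TCP) lies at the very end of the fingers, on their centre line; the grasp point (between the pads) lies 19 mm behind it (env.grip_depth is the distance from the TCP to the grasp point, in mm); y points along the fingers, x is the direction in which the jaws open and shut, and the axes are right-handed (so a half turn about y gives the same grasp; the last joint's range is limited). The gripper opens to 85 mm and grips with 20 to 120 N. Pads are 22 mm wide; open, the fingers measure 114 mm over their backs; the gripper's body (76 mm by 85 mm) begins 54 mm behind the grasp point. The pads swing forward as they close: fully open they stand 13 mm farther back than shut.
Start: joints at [67.626, 34.337, -0.143, 91.639, 0.103, 54.024, -4.572], TCP at [223.78, -689.599, 231.275] pointing down, gripper open.
Joint ranges: [-147.43, 147.43], [-19.82, 112.94], [-74.19, 73.91], [6.32, 146.72], [-59.91, 239.91], [6.04, 106.73], [-150.56, 150.56]. Speed limits (degrees/s): [127.2, 127.2, 172.46, 172.46, 180, 180, 180].

INTERFACE

Orientations are given as a 3x3 rotation matrix whose columns are the frame's x, y, z axes.
In Python, from station import env gives the robot as it stands.
- The arm moves only by the tool jog_arm, never from a script. Its argument "commands" is a list of rows, each a list of 6 numbers: the shift along the tool's x, y, z in mm, then the turn, a rotation vector about the tool's x, y, z in degrees. A call has 1 to 12 rows; each row is the pose to reach, as a shift and turn from the pose commanded when the call began, along the tool's axes at that moment; what a row does not reach only later rows make up. A row lasts 1/8 s, in which the tool goes at most 62.5 mm and 10.7 degrees, less where a joint would pass 70% of its speed; a pose out of reach is approached as far as the arm can. A call with a gripper value outside its range is refused whole. "claw" is the finger opening in mm, from 0 to 85.4, set as the call begins (left out, the last holds). The fingers move at their own pace and stop on an object; the grip force is fixed at half the most. Time passes only in rows, so rows that repeat a pose let the fingers close. It gives the time, the measured TCP pose, the force and the opening at its end, in the units of the state.
- env.read_state(): the state, without advancing time (a new reading comes with each control period).
- env.camera(name): name is "side" or "top" or "wrist"; returns (picture, depth): 384x512x3 uint8, blue, green, red; 384x512 float32, mm along the optical axis (not along the pixel's ray), 0 where there is no reading.
- env.camera_params(name): a dict with "vertical_fov" (degrees; the focal length in pixels is half the picture's height over the tangent of half this angle, whatever the lens; pixels are square), "cx", "cy" (the principal point, pixels), "extrinsics" (4x4, takes a point from world to camera coordinates). Camera axes: x right, y down, z forward; pixel columns grow to the right and rows downward; lengths in mm; the calibration is good to about 2 mm. A picture is of the moment at which its call begins: read the wrist's pose just before it. camera_params takes no time and is no camera call; for the wrist camera it gives the pose at the moment of the call.
- env.finish_job(): hands the job in, once; it reports no verdict.
Trained networks look in the newest picture that a camera, given by its name, has taken for a name from the list of things; names that differ only in an ending like _2 or _b are one class to them, and where a whole thing is asked for, a point or a joint stands for the part that bears it (a point fixed in the world has none). Each returns a list of dicts, best first, with "confidence" (0 to 1); they miss things now and then, are a little off and sometimes report something else, mostly with a low value. They report only what shows in the picture. A call takes as long as a camera call. They do not tell look-alikes from the thing itself.
- env.outline_of(camera, thing): "region" (384x512 bool, what is visible of it) and "box" ([left, top, right, bottom] as shares, 0 to 1, of the picture: columns of its width, rows of its height, round what is visible of it).
- env.spot_point(camera, thing): "at" ([row, column] as shares, 0 to 1, of the picture: columns of its width, rows of its height: a listed point, or the origin of a listed thing).
The state is a dict: "time": time; "joint_positions": joint angles; "qvel": joint speeds; "joint_torque": joint torques, N m; "tcp_pos": TCP position; "orientation": TCP orientation; "ft_force": force on the tool from outside, world axes, zero at the start; "torque": the same for the moment, N m; "grip_width": opening from 0.0 (shut) to 1.0 (fully open).
Only numpy, scipy, OpenCV 4.12 (cv2) and the standard library are available. Lean on these libraries where they do the work, as an engineer would, in place of code of your own. Each camera call takes 0.05 s, during which the arm holds its last target. There are 200 camera calls.

TASK

Refit the blue drip grille on the grey drip tray: lift it (it has a yellow grip), set its four corner holes over the tray's four studs without dropping it, then press it down evenly, working round the corners, until all four studs have clicked through and the grille lies fully home. The grille is brittle, so press no harder than the studs need and do not let it tip steeply, and leave the cups, jug and bottle alone.

Things in the scene. Friction and masses are not known exactly. Their poses are not given: they have to be found in the camera images.
- tray_mid (a point): Grey open drip tray, 200 mm (its x) by 150 mm (its y), with a snap stud at x = +-72, y = +-45 mm. This point: the tray's centre at the level of the studs' seats, 54 mm above the table when unloaded; axes as the tray's, z up. The tray does not tip or shift; it rides softly up and down on springs over a black base plate fixed to the table, so it gives way under the grille while a stud resists.
- tray (a joint): How far the tray is pushed down on its springs, m: 0 unloaded, growing with the load, 27 mm at the stop. The springs take about 1.2 N per mm (the grille's own weight sinks it 2 to 3 mm).
- stud0 (a point): Snap stud in the tray's -x, -y corner; this point: centre of its seat, the flat top (18 mm across) of a black foot, on which the grille comes to rest, 4 mm above the tray's rim. On it a white pointed shaft, 9 mm across, 22 mm high. Two orange sprung barbs flare down from it to both sides along the tray's x, 16 mm across at their lower ends, 4 mm above the seat.
- stud1 (a point): The same in the tray's -x, +y corner. How a stud behaves: its barbs begin to resist when the grille's underside is about 10 mm above the seat; pressing one corner past them takes very roughly 8 to 17 N on the yellow spot (it varies), then resistance drops, the grille clicks down onto the seat and the barbs spring out over it. Unclicked, it stays 2.5 mm or more above the seat.
- stud2 (a point): The same in the tray's +x, -y corner.
- stud3 (a point): The same in the tray's +x, +y corner.
- grille: The loose blue plastic grille, 172 mm (its x) by 120 mm (its y), 3 mm thick, about 0.25 kg, with a square 12 mm through hole at x = +-72, y = +-45 mm. Origin: centre of its underside; z up. A half turn about z makes no difference. It is brittle and cracks if it is pressed down with more than 25 N, about what it takes to push all four studs through at once, so press corner by corner.
- grille_grip (a point): The centre of the grille's yellow upright grip, a bar 60 mm long (along the grille's x), 16 mm wide (y) and 34 mm high standing on the middle of the grille; this point is 25 mm above the grille's underside, 12 mm below the top of the bar; axes as the grille's.
- hole0 (a point): The centre of the grille's hole in its -x, -y corner, at the level of the grille's underside; axes as the grille's.
- hole1 (a point): The centre of the grille's hole in its -x, +y corner, at the level of the grille's underside; axes as the grille's.
- hole2 (a point): The centre of the grille's hole in its +x, -y corner, at the level of the grille's underside; axes as the grille's.
- hole3 (a point): The centre of the grille's hole in its +x, +y corner, at the level of the grille's underside; axes as the grille's.
- pad0 (a point): The centre of a yellow spot (18 mm across) on the grille's top face, 32 mm inboard of hole0 along the grille's x: the place to press that corner, clear of the stud and of the grip (the grip's side is 37 mm away). Axes as the grille's.
- pad1 (a point): The centre of a yellow spot (18 mm across) on the grille's top face, 32 mm inboard of hole1 along the grille's x: the place to press that corner, clear of the stud and of the grip (the grip's side is 37 mm away). Axes as the grille's.
- pad2 (a point): The centre of a yellow spot (18 mm across) on the grille's top face, 32 mm inboard of hole2 along the grille's x: the place to press that corner, clear of the stud and of the grip (the grip's side is 37 mm away). Axes as the grille's.
- pad3 (a point): The centre of a yellow spot (18 mm across) on the grille's top face, 32 mm inboard of hole3 along the grille's x: the place to press that corner, clear of the stud and of the grip (the grip's side is 37 mm away). Axes as the grille's.
- cup_a_mid (a point): A blue drinking cup, 72 mm across, 92 mm high, a bystander. This point: its centre, half-way up.
- cup_b_mid (a point): Another such blue cup, a bystander. This point: its centre, half-way up.
- jug_mid (a point): A clear plastic measuring jug with a handle, 110 mm across, 150 mm high, a bystander. This point: its centre, half-way up.
- bottle_mid (a point): A blue drinks bottle with a yellow cap, 68 mm across, 190 mm high, a bystander. This point: its centre, half-way up.
Mind the look-alikes: they are no part of the job. Leave any turquoise look-alike of the grille alone.

How it is judged (in metres and radians):
At the end, for the whole second after the job is handed in: All four holes of the grille are clicked over the studs (its underside within 2 mm of the seat at every corner), the grille is centred on the tray within 4 mm, square to it, level and at rest (horizontal distance between grille_grip and tray_mid below 0.004 m and angle between the x axis of tray_mid and the x axis of grille_grip, either way round below 0.06 rad and linear speed of grille below 0.02 m/s and angle between grille_grip's own z axis and vertical below 0.05 rad and z of hole0 in the frame of tray_mid between -0.0025 and 0.002 m and z of hole1 in the frame of tray_mid between -0.0025 and 0.002 m and z of hole2 in the frame of tray_mid between -0.0025 and 0.002 m and z of hole3 in the frame of tray_mid between -0.0025 and 0.002 m); the robot touches nothing.
It fails at once if the grille is pressed down with more than 25 N (it cracks): the tray, loaded with the grille's weight and the press, is pushed over 23.8 mm down on its springs (value of joint tray above 0.0238 m).
It fails at once if the grille is tipped by more than 12 degrees (angle between grille_grip's own z axis and vertical above 0.21 rad).
It fails at once if the grille is dropped or slammed onto the tray (faster than 0.45 m/s close above it) (horizontal distance between grille_grip and tray_mid below 0.05 m and z of grille_grip in the frame of tray_mid below 0.08 m and linear speed of grille above 0.45 m/s).
It fails at once if a cup, the jug or the bottle is shifted by more than 20 mm or knocked over (distance of any of cup_a_mid, cup_b_mid, jug_mid, bottle_mid from where it was at the start of the episode above 0.02 m).
It also fails if it takes over 61 s, if anything falls off the work surface, if the arm or the gripper's body presses on something with over 40 N, if the wrist force passes 120 N, or if a joint passes its speed limit or range.

## Working session

There is one attempt and no reset: what is moved stays moved. The work goes in short steps, Python scripts to look and compute and a tool call to move; the robot and the scene stay as the last step left them, time stands still between calls to the robot, and variables do not carry over. Pictures are saved under pics/ and viewed, about 8 in all and at most 12, crops included, and the job is handed in when it is done.

Besides the shell and the picture viewer there is one more tool, called after ">>>" as name([rows], argument=value, ...), one row to a line, values as JSON. jog_arm: Moves the arm, as the interface text tells. Its arguments: {"type":"object","properties":{"commands":{"type":"array"},"claw":{"type":"number"}},"required":["commands"]}

```bash
mkdir -p pics; ls; cat > h.py <<'E'
import numpy as np, cv2
from station import env
def cam(n):
    P=env.camera_params(n); im,d=env.camera(n)
    f=192/np.tan(np.radians(P["vertical_fov"]/2)); return im,d,P,f
def w(P,f,u,v,z):  # pixel + depth -> world
    c=np.array([(u-P["cx"])/f*z,(v-P["cy"])/f*z,z,1]); return (np.linalg.inv(P["extrinsics"])@c)[:3]
def ray(P,f,u,v,zw): # pixel -> plane z=zw
    E=np.linalg.inv(P["extrinsics"]); d=E[:3,:3]@np.array([(u-P["cx"])/f,(v-P["cy"])/f,1]); o=E[:3,3]
    return o+d*(zw-o[2])/d[2]
E
python3 - <<'E'
from h import *
s=env.read_state(); print({k:np.round(s[k],2).tolist() for k in s})
ims=[]
for n in ["top","side"]:
    im,d,P,f=cam(n); print(n,P["vertical_fov"],P["cx"],P["cy"],np.round(P["extrinsics"],3).tolist())
    ims.append(im.copy())
    for t in ["grille_grip","tray_mid","stud0","hole0","cup_a_mid","jug_mid","bottle_mid"]:
        for r in env.spot_point(n,t)[:4]:
            v,u=r["at"][0]*384,r["at"][1]*512
            z=d[int(min(v,383)),int(min(u,511))]
            print(n,t,round(r["confidence"],2),round(u),round(v),np.round(w(P,f,u,v,z)) if z else None)
    cv2.imwrite(f"pics/{n}0.png",im)
cv2.imwrite("pics/both0.png",cv2.resize(np.vstack(ims),None,fx=.78,fy=.78)) 
E
```

```text
pics
{'time': 0.0, 'joint_positions': [67.62, 34.39, -0.15, 91.68, 0.1, 54.02, -4.57], 'qvel': [0.0, -0.02, 0.02, -0.02, -0.08, 0.05, -0.01], 'joint_torque': [0.0, -77.65, 1.56, -25.8, 0.01, 0.01, -0.0], 'tcp_pos': [223.66, -689.14, 230.4], 'orientation': [[0.31, -0.0, 0.95], [-0.95, 0.0, 0.31], [-0.0, -1.0, -0.0]], 'ft_force': [-0.75, -0.99, -0.35], 'torque': [0.05, -0.02, 0.0], 'grip_width': 1.0}
top 51.147178861804996 250.71774670588937 183.15211904320142 [[0.072, -0.997, 0.001, -81.717], [-0.972, -0.07, -0.226, 563.124], [0.225, 0.015, -0.974, 1151.521], [0.0, 0.0, 0.0, 1.0]]
top grille_grip 0.93 361 282 [ 301. -389.   20.]
top grille_grip 0.76 291 211 [ 497. -171.   32.]
top grille_grip 0.61 359 193 [ 568. -377.   37.]
top tray_mid 0.91 180 199 [509. 172.  34.]
top stud0 0.91 193 226 [427. 122.  52.]
top stud0 0.9 202 177 [576. 107.  66.]
top stud0 0.69 161 217 [445. 215.  77.]
top stud0 0.66 163 109 [816. 270.   1.]
top hole0 0.98 385 188 [ 599. -469.   -3.]
top hole0 0.83 331 201 [ 540. -298.    5.]
top hole0 0.79 300 239 [ 415. -204.   -0.]
top hole0 0.78 387 288 [ 288. -475.
[... 518 characters left out ...]
ide grille_grip 0.62 146 339 [ 302. -408.   33.]
side tray_mid 0.76 238 152 None
side stud0 0.93 209 160 [434. 124.  48.]
side stud0 0.92 210 138 [441. 216.  61.]
side stud0 0.8 261 157 [577. 102.  62.]
side stud0 0.71 224 260 [ 453. -208.    1.]
side hole0 0.96 315 295 [ 637. -323.   -1.]
side hole0 0.91 209 263 [ 421. -209.   -1.]
side hole0 0.9 317 358 [ 609. -462.    1.]
side hole0 0.89 271 293 [ 547. -305.   -5.]
side cup_a_mid 0.71 347 205 [ 722. -196.  131.]
side cup_a_mid 0.65 257 159 [571. 135.  34.]
side cup_a_mid 0.54 323 124 [769. 188. 107.]
side jug_mid 0.67 325 126 [774. 188. 100.]
side bottle_mid 0.89 351 216 [ 727. -216.  117.]
side bottle_mid 0.32 215 235 [ 436. -119.   -5.]
```

```bash
python3 -c "
import cv2,numpy as np
a=cv2.imread('pics/top0.png')[80:330,130:430];b=cv2.imread('pics/side0.png')[100:384,90:420]
a=cv2.resize(a,(398,332));b=cv2.resize(b,(398,342));
c=np.vstack([a,b[:0]]) 
h=max(332,342);o=np.zeros((h,800,3),np.uint8);o[:332,:398]=a;o[:342,400:798]=b
cv2.imwrite('pics/v1.png',o)"
```

```text
(no output)
```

View pics/v1.png

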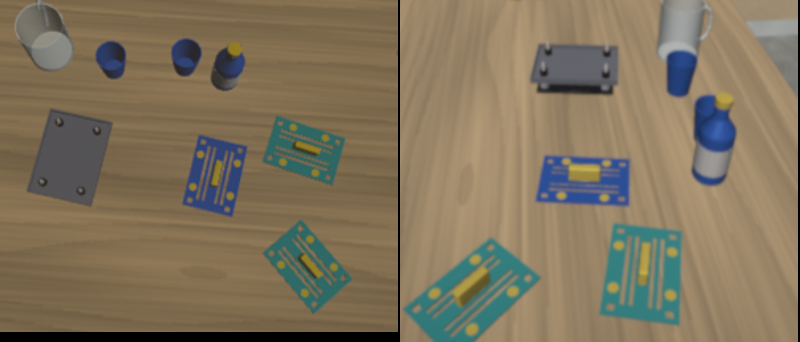

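The blue grille is at about top pixel (291,211), the two turquoise look-alikes are to its right, and the tray is on the left at about (180,199). Next I'll fit their poses.

```bash
cat >> h.py <<'E'
def rect(P,f,mask,z):
    v,u=np.nonzero(mask); p=np.array([ray(P,f,a,b,z)[:2] for a,b in zip(u+.0,v+.0)],np.float32)
    return cv2.minAreaRect(p)
def blob(m,u,v):
    m=cv2.morphologyEx(m.astype(np.uint8),cv2.MORPH_CLOSE,np.ones((3,3)));n,l,s,c=cv2.connectedComponentsWithStats(m)
    k=l[v,u] or 1+np.argmin(np.hypot(*(c[1:]-[u,v]).T)); return l==k
E
python3 - <<'E'
from h import *
for n,(gu,gv),(tu,tv) in [("top",(291,211),(180,199)),("side",(245,242),(238,152))]:
    im,d,P,f=cam(n); h=cv2.cvtColor(im,cv2.COLOR_BGR2HSV).astype(int); 
    yel=(abs(h[...,0]-26)<8)&(h[...,1]>170)&(h[...,2]>90)
    blue=(abs(h[...,0]-115)<9)&(h[...,1]>150)
    g=blob(blue|yel,gu,gv); print(n,"grille",rect(P,f,g,3),g.sum())
    # yellow via depth
    y=blob(yel,gu,gv); ys=y&(d>0); v,u=np.nonzero(ys)
    p=np.array([w(P,f,a,b,d[b,a]) for a,b in zip(u,v)]); t=p[p[:,2]>25]; print("grip",len(t),t.mean(0).round(1) if len(t) else None,cv2.minAreaRect(t[:,:2].astype(np.float32)) if len(t)>3 else None)
    r=env.outline_of(n,"tray_mid")
    for q in r[:2]: print("tray",q["confidence"],rect(P,f,q["region"],50),q["region"].sum())
    grey=blob((h[...,1]<70)&(h[...,2]<120),tu,tv); print("greyrect",rect(P,f,grey,50),grey.sum())
    for i in range(4):
        for q in env.spot_point(n,f"stud{i}")[:6]:
            v,u=q["at"][0]*384,q["at"][1]*512; print(i,round(q["confidence"],2),ray(P,f,u,v,54)[:2].round(1))
        if i==0: pass
    for q in env.spot_point(n,"hole0")[:12]:
            v,u=q["at"][0]*384,q["at"][1]*512; print("h",round(q["confidence"],2),ray(P,f,u,v,1.5)[:2].round(1))
E
```

```text
top grille ((500.38299560546875, -175.57421875), (114.41154479980469, 165.09243774414062), 80.0682144165039) 1002
grip 70 [ 499.2 -174.8   35.9] ((499.1312255859375, -174.9125518798828), (11.992043495178223, 57.08351135253906), 78.94068908691406)
tray 0.62 ((493.3059997558594, -170.71835327148438), (120.7174072265625, 168.76551818847656), 80.07933807373047) 2132
tray 0.57 ((510.9891052246094, 163.2526092529297), (151.73858642578125, 201.41624450683594), 81.14306640625) 3205
greyrect ((512.3282470703125, 163.06817626953125), (151.9922332763672, 200.50909423828125), 81.1437759399414) 3237
0 0.8 [434.2 116.7]
0 0.72 [581.3 111.1]
0 0.69 [449.7 220. ]
0 0.64 [594.2 192. ]
1 0.8 [434.2 116.7]
1 0.72 [581.3 111.1]
1 0.69 [449.7 220. ]
1 0.64 [594.2 192. ]
2 0.8 [434.2 116.7]
2 0.72 [581.3 111.1]
2 0.69 [449.7 220. ]
2 0.64 [594.2 192. ]
3 0.8 [434.2 116.7]
3 0.72 [581.3 111.1]
3 0.69 [449.7 220. ]
3 0.64 [594.2 192. ]
h 0.88 [ 584.9 -144.8]
h 0.75 [ 423.2 -203.9]
h 0.75 [ 549.9 -306.1]
h 0.75 [ 386.3 -372.3]
h 0.73 [ 610.6 -465.6]
h 0.73 [ 544.4 -148.5]
h 0.72 [ 637.3 -326.2]
h 0.71 [ 331.5 -318. ]
h 0.68 [ 443.6 -128.7]
h 0.66 [ 562.  -221.6]
h 0.63 [ 288.1 -481. ]
h 0.57 [ 519.4 -443. ]
side grille ((507.6302490234375, -128.49806213378906), (10.000539779663086, 55.60411071777344), 79.52323913574219) 67Traceback (most recent call last):
  File "<stdin>", line 8, in <module>
  File "h.py", line 16, in blob
    k=l[v,u] or 1+np.argmin(np.hypot(*(c[1:]-[u,v]).T)); return l==k
                  ~~~~~~~~~^^^^^^^^^^^^^^^^^^^^^^^^^^^^
    return _wrapfunc(a, 'argmin', axis=axis, out=out, **kwds)
    return bound(*args, **kwds)
ValueError: attempt to get argmin of an empty sequence
```

>>> jog_arm([
  [-404, 81, 421, 0, -152, 0],
  [-404, 81, 421, 0, -152, 0],
  [-404, 81, 421, 0, -152, 0],
  [-404, 81, 421, 0, -152, 0],
  [-404, 81, 421, 0, -152, 0],
  [-404, 81, 421, 0, -152, 0],
  [-404, 81, 421, 0, -152, 0],
  [-404, 81, 421, 0, -152, 0],
  [-404, 81, 421, 0, -152, 0],
  [-404, 81, 421, 0, -152, 0],
  [-404, 81, 421, 0, -152, 0],
  [-404, 81, 421, 0, -152, 0],
])

```text
time: 2.7
tcp_pos: [499.9, -174.9, 150.3]
orientation: [[0.54, 0.0, -0.842], [0.842, -0.0, 0.54], [-0.0, -1.0, -0.0]]
ft_force: [0.0, -0.1, 0.0]
grip_width: 1.002
```

>>> jog_arm([
  [0, 0, 0, 0, -23, 0],
  [0, 0, 0, 0, -23, 0],
  [0, 0, 0, 0, -23, 0],
  [0, 0, 0, 0, -23, 0],
])

```text
time: 3.2
tcp_pos: [499.5, -175.5, 150.3]
orientation: [[0.179, -0.0, -0.984], [0.984, 0.0, 0.179], [0.0, -1.0, 0.0]]
ft_force: [-0.3, -0.4, 0.5]
grip_width: 1.002
```

```bash
python3 - <<'E'
from h import *
s=env.read_state(); print(s["tcp_pos"],s["orientation"],s["joint_positions"])
im,d,P,f=cam("wrist"); cv2.imwrite("pics/w1.png",im)
print(np.linalg.inv(P["extrinsics"]).round(2),P["vertical_fov"])
h=cv2.cvtColor(im,cv2.COLOR_BGR2HSV).astype(int)
yel=(abs(h[...,0]-26)<8)&(h[...,1]>170)&(h[...,2]>90)&(d>0)
v,u=np.nonzero(yel); p=np.array([w(P,f,a,b,d[b,a]) for a,b in zip(u,v)]); t=p[p[:,2]>30]; print(len(t),t.mean(0).round(1),cv2.minAreaRect(t[:,:2].astype(np.float32)))
E
```

```text
[ 499.49970527 -175.52627505  150.26458431] [[ 1.79035103e-01 -6.56307474e-06 -9.83842686e-01]
 [ 9.83842685e-01  5.90128277e-05  1.79035103e-01]
 [ 5.68843182e-05 -9.99999998e-01  1.70224008e-05]] [ 41.81829868  32.75321115 -41.07919011 119.7980517   33.99043547
  39.48000267  57.76474269]
[[ 1.8000e-01  9.4000e-01  2.8000e-01  4.2817e+02]
 [ 9.8000e-01 -1.7000e-01 -5.0000e-02 -1.6259e+02]
 [ 0.0000e+00  2.9000e-01 -9.6000e-01  2.9141e+02]
 [ 0.0000e+00  0.0000e+00  0.0000e+00  1.0000e+00]] 69.17237956676921
336 [ 570.7 -376.5   41.1] ((534.321044921875, -314.1741638183594), (35.81488037109375, 204.32754516601562), 28.137344360351562)
```

View pics/w1.png

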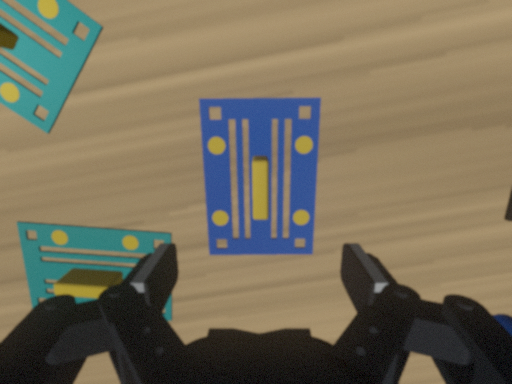

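The wrist view shows the blue grille (outline 200–321, 98–254) squarely between the fingers. I'll fit it on its plane.

```bash
python3 - <<'E'
from h import *
im,d,P,f=cam("wrist")
h=cv2.cvtColor(im,cv2.COLOR_BGR2HSV).astype(int)
yel=(abs(h[...,0]-26)<8)&(h[...,1]>150)&(h[...,2]>90)
blue=(abs(h[...,0]-115)<9)&(h[...,1]>150)
g=blob(blue,230,110); print(rect(P,f,g,3))
y=blob(yel,260,185); v,u=np.nonzero(y&(d>0)); p=np.array([w(P,f,a,b,d[b,a]) for a,b in zip(u,v)]); print(len(p),np.percentile(p,[5,50,95],axis=0).round(1))
t=p[p[:,2]>np.percentile(p[:,2],60)-3];print(t.mean(0),cv2.minAreaRect(t[:,:2].astype(np.float32)))
E
```

```text
((499.99615478515625, -174.47164916992188), (115.49928283691406, 166.4301300048828), 79.87002563476562)
734 [[ 474.2 -181.9   34.2]
 [ 498.5 -174.2   35.4]
 [ 523.8 -166.8   36.5]]
[ 498.64030723 -174.2619715    35.36000772] ((499.3134765625, -174.49197387695312), (11.820764541625977, 56.948490142822266), 79.98697662353516)
```

>>> jog_arm([
  [1, 40, 0, 0, 0, 0],
  [1, 80, 0, 0, 0, 0],
  [1, 110, 0, 0, 0, 0],
  [1, 130, 0, 0, 0, 0],
  [1, 141, 0, 0, 0, 0],
  [1, 141, 0, 0, 0, 0],
])

```text
time: 4.05
tcp_pos: [499.7, -174.1, 9.0]
orientation: [[0.176, -0.001, -0.984], [0.984, -0.0, 0.176], [-0.0, -1.0, 0.001]]
ft_force: [0.0, 0.7, -0.3]
grip_width: 1.004
```

>>> jog_arm([
  [0, 0, 0, 0, 0, 0],
  [0, 0, 0, 0, 0, 0],
  [0, 0, 0, 0, 0, 0],
  [0, 0, 0, 0, 0, 0],
  [0, 0, 0, 0, 0, 0],
  [0, 0, 0, 0, 0, 0],
], claw=5)

```text
time: 4.8
tcp_pos: [499.8, -174.6, 9.7]
orientation: [[0.176, 0.0, -0.984], [0.984, -0.0, 0.176], [-0.0, -1.0, -0.001]]
ft_force: [-1.4, -0.5, 5.2]
grip_width: 0.175
```

>>> jog_arm([
  [0, -15, 0, 0, 0, 0],
  [0, -50, 0, 0, 0, 0],
  [0, -90, 0, 0, 0, 0],
  [30, -130, 5, 0, 0, 0],
  [70, -150, 10, 0, 0, 0],
  [110, -150, 17, 0, 0, 0],
  [145, -150, 22, 0, 0, 0],
  [162, -150, 24, 0, 0, 0],
  [162, -150, 24, 0, 0, 0],
  [162, -150, 24, 0, 0, 0],
])

```text
time: 6.05
tcp_pos: [504.2, -12.1, 159.1]
orientation: [[0.177, -0.001, -0.984], [0.984, -0.001, 0.177], [-0.001, -1.0, 0.001]]
ft_force: [-1.0, -0.6, -2.2]
grip_width: 0.175
```

```bash
python3 - <<'E'
from h import *
s=env.read_state(); print(s["tcp_pos"],s["ft_force"],s["grip_width"])
im,d,P,f=cam("wrist"); cv2.imwrite("pics/w2.png",im)
print(np.linalg.inv(P["extrinsics"]).round(2))
for t in ["stud0","tray_mid","hole0"]:
  for q in env.spot_point("wrist",t)[:6]:
    v,u=q["at"][0]*384,q["at"][1]*512; print(t,round(q["confidence"],2),round(u,1),round(v,1),ray(P,f,u,v,54)[:2].round(1))
E
```

```text
[504.19910852 -12.13154538 159.1039529 ] [-1.03576914 -0.60644409 -2.17349798] 0.1750292066886994
[[ 1.8000e-01  9.4000e-01  2.8000e-01  4.3296e+02]
 [ 9.8000e-01 -1.7000e-01 -5.0000e-02  7.7000e-01]
 [-0.0000e+00  2.9000e-01 -9.6000e-01  3.0031e+02]
 [ 0.0000e+00  0.0000e+00  0.0000e+00  1.0000e+00]]
stud0 0.71 392.9 242.0 [576.1 107.2]
stud0 0.67 416.6 86.6 [437.  132.4]
stud0 0.66 483.1 241.1 [590.8 193.5]
tray_mid 0.56 454.6 172.0 [516.  164.8]
hole0 0.75 31.5 258.4 [ 530.5 -246.3]
hole0 0.69 170.6 115.8 [423.3 -74. ]
hole0 0.65 41.9 319.2 [ 601.  -265.2]
hole0 0.63 341.8 114.3 [448.   69.5]
```

View pics/w2.png

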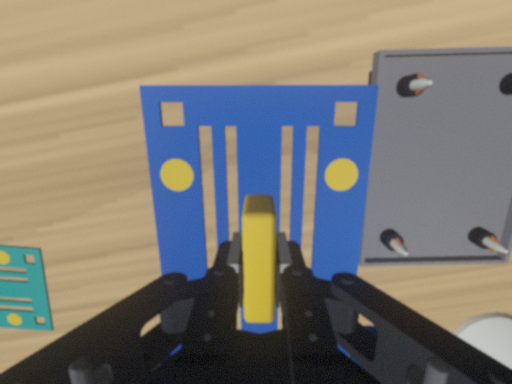

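The tray is at the right, with studs near (412,85), (393,240) and (483,240) and the fourth cut off. I'll raise the arm so all four show.

>>> jog_arm([
  [2, -25, 0, 0, 0, 0],
  [2, -50, 0, 0, 0, 0],
  [2, -50, 0, 0, 0, 0],
  [2, -50, 0, 0, 0, 0],
])

```text
time: 6.75
tcp_pos: [504.4, -9.4, 208.6]
orientation: [[0.176, -0.001, -0.984], [0.984, -0.0, 0.176], [-0.001, -1.0, 0.001]]
ft_force: [0.4, -0.9, -2.7]
grip_width: 0.178
```

```bash
python3 - <<'E'
from h import *
s=env.read_state(); print(s["tcp_pos"],s["orientation"])
im,d,P,f=cam("wrist"); cv2.imwrite("pics/w3raw.png",im)
np.savez("w3.npz",im=im,d=d,E=P["extrinsics"],cx=P["cx"],cy=P["cy"],f=f)
c=im[50:250,350:512]; cv2.imwrite("pics/w3.png",cv2.resize(c,None,fx=3,fy=3,interpolation=cv2.INTER_CUBIC))
h=cv2.cvtColor(im,cv2.COLOR_BGR2HSV).astype(int)
for t in ["stud0"]:
  for q in env.spot_point("wrist",t)[:6]:
    v,u=q["at"][0]*384,q["at"][1]*512; print(t,round(q["confidence"],2),round(u,1),round(v,1),ray(P,f,u,v,54)[:2].round(1))
# depth of tray
v,u=np.mgrid[60:240,350:512]; 
p=np.array([w(P,f,a,b,d[b,a]) for a,b in zip(u.ravel(),v.ravel()) if d[b,a]>0]); 
hi=p[(p[:,2]>60)&(p[:,2]<90)&(p[:,1]>90)]; print("above60",len(hi),hi[:,2].max() if len(hi) else 0)
k=cv2.kmeans(hi[:,:2].astype(np.float32),4,None,(3,50,.1),5,cv2.KMEANS_PP_CENTERS)[2]; print(k)
r=p[(p[:,2]>42)&(p[:,2]<56)&(p[:,1]>70)]; print(np.median(r[:,2]),cv2.minAreaRect(r[:,:2].astype(np.float32)))
grey=blob((h[...,1]<60)&(h[...,2]<130)&(np.arange(512)[None]>375),430,150); print(rect(P,f,grey,50),grey.sum())
blue=blob((abs(h[...,0]-115)<9)&(h[...,1]>150),150,100); v,u=np.nonzero(blue&(d>0)&(np.arange(384)[:,None]<200));p=np.array([w(P,f,a,b,d[b,a]) for a,b in zip(u,v)]); print("grille top z",np.percentile(p[:,2],[5,50,95]), np.linalg.lstsq(np.c_[p[:,:2]-p[:,:2].mean(0),np.ones(len(p))],p[:,2],rcond=None)[0])
E
```

```text
[504.43274256  -9.39246605 208.55535123] [[ 1.76249450e-01 -7.45777233e-04 -9.84345252e-01]
 [ 9.84345404e-01 -3.81040093e-04  1.76249766e-01]
 [-5.06518069e-04 -9.99999649e-01  6.66944285e-04]]
stud0 0.97 387.1 87.6 [433.7 132.8]
stud0 0.95 370.9 223.3 [576.9 107.7]
stud0 0.81 448.3 223.6 [593.  194.9]
stud0 0.64 477.5 86.8 [448.9 221.1]
above60 475 75.67896954966614
[[434.72046 129.13986]
 [589.20074 195.7244 ]
 [448.52286 217.66254]
 [574.8397  107.4876 ]]
48.0498755616056 ((511.7153625488281, 164.55482482910156), (151.82156372070312, 197.0950927734375), 80.85026550292969)
((514.2282104492188, 173.24472045898438), (127.93561553955078, 195.36639404296875), 81.18805694580078) 13713
grille top z [199.29712291 200.33941509 201.38367285] [ 1.54962396e-03 -5.22939199e-03  2.00298788e+02]
```

View pics/w3.png

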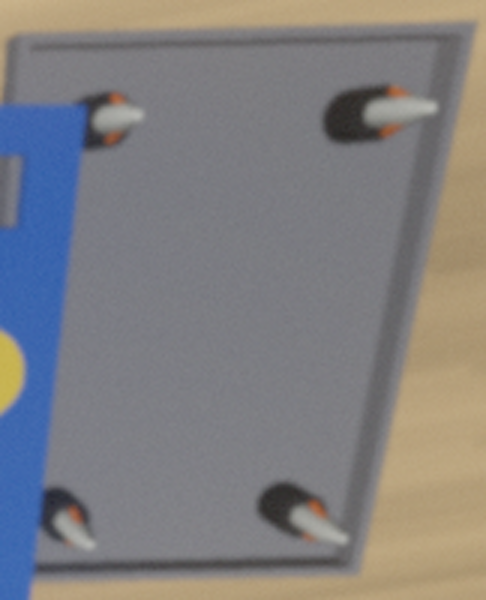

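```bash
python3 - <<'E'
from h import *
z=np.load("w3.npz"); P=dict(extrinsics=z["E"],cx=float(z["cx"]),cy=float(z["cy"])); f=float(z["f"]); im=z["im"]
px=[(398.3,88.7),(495.7,85.7),(381.7,233),(465.7,230)]
T=np.array([ray(P,f,u-.3,v-.3,75.5)[:2] for u,v in px]); print(T.round(1))
M=np.array([[-72,-45],[-72,45],[72,-45],[72,45]],float)
def fit(M,T):
    A,B=M-M.mean(0),T-T.mean(0); a=np.arctan2((A[:,0]*B[:,1]-A[:,1]*B[:,0]).sum(),(A*B).sum())
    R=np.array([[np.cos(a),-np.sin(a)],[np.sin(a),np.cos(a)]]); t=T.mean(0)-R@M.mean(0); print("center",t.round(2),"ang",np.degrees(a).round(2),"res",(T-M@R.T-t).round(1).tolist())
fit(M,T)
# grille holes (bounded by blue)
h=cv2.cvtColor(im,cv2.COLOR_BGR2HSV).astype(int); blue=((abs(h[...,0]-115)<9)&(h[...,1]>150)).astype(np.uint8)
cs,hi=cv2.findContours(blue,cv2.RETR_CCOMP,cv2.CHAIN_APPROX_NONE)
H=[]
for c in cs:
    a=cv2.contourArea(c); m=cv2.moments(c)
    if 300<a<1500:
        u,v=m["m10"]/a,m["m01"]/a; print(round(a),round(u,1),round(v,1),ray(P,f,u,v,200.3)[:2].round(1))
E
```

```text
[[436.2 133.2]
 [449.5 221.4]
 [579.3 110.5]
 [591.8 199. ]]
center [514.19 166.05] ang -8.79 res [[0.0, 0.6], [-0.4, -0.1], [0.9, -0.1], [-0.5, -0.5]]
1104 341.0 174.4 [473.8  41.8]
1113 176.2 174.5 [457.9 -47.1]
696 345.0 113.0 [441.9  46.8]
764 171.8 113.4 [426.3 -40.9]
```

>>> jog_arm([
  [40, 0, 5, 0, -0.3, 0],
  [90, 0, 11, 0, -0.6, 0],
  [135, 10, 17, 0, -1, 0],
  [174.5, 40, 22, 0, -1.3, 0],
  [174.5, 75, 22, 0, -1.3, 0],
  [174.5, 100, 22, 0, -1.3, 0],
  [174.5, 110, 22, 0, -1.3, 0],
  [174.5, 110, 22, 0, -1.3, 0],
  [174.5, 110, 22, 0, -1.3, 0],
])

```text
time: 7.98
tcp_pos: [514.2, 167.1, 100.0]
orientation: [[0.153, 0.001, -0.988], [0.988, 0.0, 0.153], [0.001, -1.0, -0.001]]
ft_force: [1.2, -1.1, -2.8]
grip_width: 0.174
```

```bash
cat > look.py <<'E'
import sys
from h import *
n=sys.argv[1]
s=env.read_state(); print(s["tcp_pos"].round(2),s["orientation"][:2,0],s["ft_force"].round(1),s["time"])
im,d,P,f=cam("wrist"); 
h=cv2.cvtColor(im,cv2.COLOR_BGR2HSV).astype(int); blue=((abs(h[...,0]-115)<9)&(h[...,1]>150)).astype(np.uint8)
cs,hi=cv2.findContours(blue,cv2.RETR_CCOMP,cv2.CHAIN_APPROX_NONE)
zt=s["tcp_pos"][2]-6.6
for c in cs:
    a=cv2.contourArea(c); m=cv2.moments(c)
    if 300<a<1500: u,v=m["m10"]/a,m["m01"]/a; print(round(a),round(u,1),round(v,1),ray(P,f,u,v,zt)[:2].round(1))
c=im[70:220,110:410]; cv2.imwrite(f"pics/{n}.png",cv2.resize(c,None,fx=2.6,fy=2.6,interpolation=cv2.INTER_CUBIC))
np.savez(n+".npz",im=im,d=d,E=P["extrinsics"],cx=P["cx"],cy=P["cy"],f=f)
E
python3 look.py w4
```

```text
[514.21 167.08  99.98] [0.15330345 0.98817899] [ 1.2 -1.1 -2.8] 7.975
1106 341.1 174.4 [482.  217.2]
1102 176.2 174.5 [468.2 128.8]
666 171.5 113.5 [436.9 134.1]
664 345.3 113.3 [450.6 221.5]
```

View pics/w4.png

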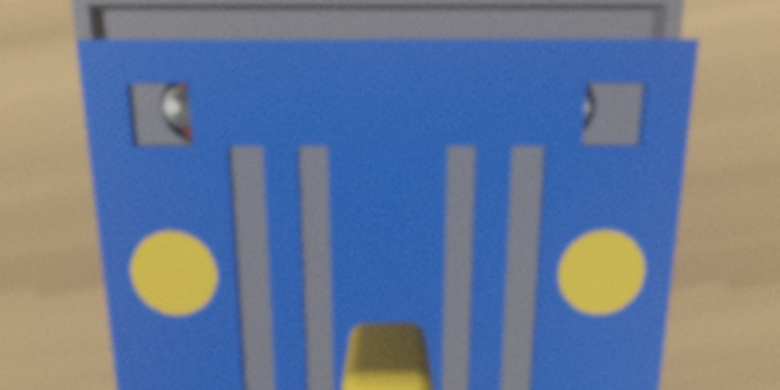

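```bash
python3 - <<'E'
from h import *
z=np.load("w4.npz"); P=dict(extrinsics=z["E"],cx=float(z["cx"]),cy=float(z["cy"])); f=float(z["f"])
T=[ray(P,f,u,v,76)[:2] for u,v in [(176.2,110.4),(335.4,110.4)]]
Hh=[ray(P,f,u,v,93)[:2] for u,v in [(171.5,113.5),(345.3,113.3)]]
print(T,Hh); a=np.mean(T,0)-np.mean(Hh,0); print(a, "toolx",a@[.153,.988],"toolz",a@[-.988,.153],np.diff(T,axis=0),np.diff(Hh,axis=0))
E
```

```text
[array([435.08083957, 131.94684244]), array([449.04227242, 221.15379491])] [array([436.94158776, 133.96695982]), array([450.55904686, 221.60342921])]
[-1.68876132 -1.23487584] toolx -1.4784378103559128 toolz 1.4795601760161488 [[13.96143285 89.20695247]] [[13.6174591  87.63646939]]
```

The tips sit about 1.5 mm towards tool -x and towards the base of the hole centres. I'll correct that, go 9 mm lower and look again.

>>> jog_arm([
  [-1.4, 0, 1.2, 0, 0, 0],
  [-1.4, 5, 1.2, 0, 0, 0],
  [-1.4, 9, 1.2, 0, 0, 0],
  [-1.4, 9, 1.2, 0, 0, 0],
  [-1.4, 9, 1.2, 0, 0, 0],
])

```text
time: 8.65
tcp_pos: [512.3, 165.8, 90.2]
orientation: [[0.153, -0.0, -0.988], [0.988, -0.0, 0.153], [-0.0, -1.0, 0.0]]
ft_force: [-0.5, -0.8, -3.0]
grip_width: 0.17
```

```bash
python3 look.py w5
```

```text
[512.33 165.84  90.18] [0.15286708 0.98824676] [-0.5 -0.8 -3. ] 8.65
1112 341.1 174.3 [480.1 215.9]
1102 176.2 174.5 [466.4 127.5]
674 345.2 113.3 [448.6 220.2]
665 171.5 113.5 [435.1 132.8]
```

View pics/w5.png

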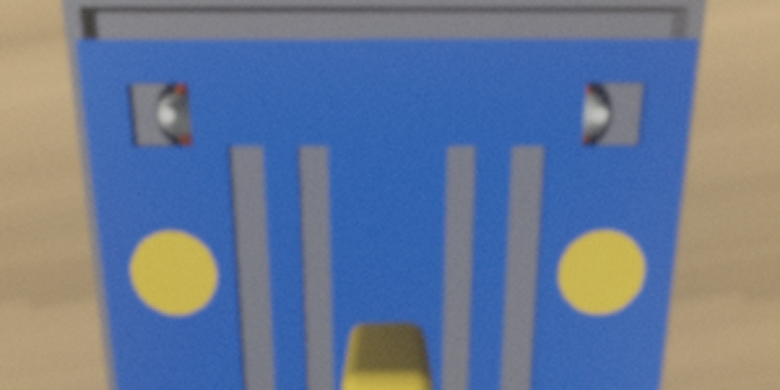

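Both tips are now symmetric in their holes, at crop (172,113) and (596,113). I'll lower gently to the barbs.

>>> jog_arm([
  [0, 4, 0, 0, 0, 0],
  [0, 8, 0, 0, 0, 0],
  [0, 12, 0, 0, 0, 0],
  [0, 15, 0, 0, 0, 0],
  [0, 17, 0, 0, 0, 0],
  [0, 17, 0, 0, 0, 0],
])

```text
time: 9.45
tcp_pos: [512.4, 165.8, 73.1]
orientation: [[0.153, -0.0, -0.988], [0.988, -0.0, 0.153], [-0.0, -1.0, 0.0]]
ft_force: [-0.3, 0.2, -2.3]
grip_width: 0.174
```

>>> jog_arm([
  [0, 2, 0, 0, 0, 0],
  [0, 3, 0, 0, 0, 0],
  [0, 4, 0, 0, 0, 0],
  [0, 4, 0, 0, 0, 0],
])

```text
time: 9.95
tcp_pos: [512.5, 165.8, 69.4]
orientation: [[0.153, 0.0, -0.988], [0.988, 0.0, 0.153], [0.0, -1.0, -0.0]]
ft_force: [-0.1, 1.2, 0.5]
grip_width: 0.176
```

```bash
python3 look.py w6
```

```text
[512.49 165.83  69.36] [0.15305876 0.98821708] [-0.1  1.2  0.5] 9.95
1111 341.0 174.4 [480.2 215.9]
1089 176.4 174.5 [466.5 127.7]
642 170.8 113.5 [435.2 132.4]
650 345.4 113.2 [448.7 220.3]
```

View pics/w6.png

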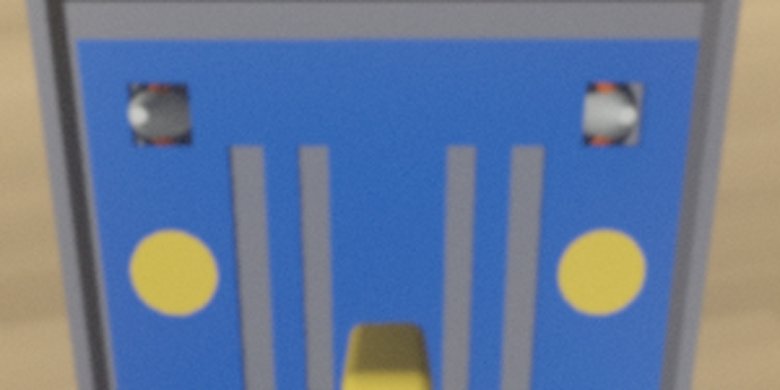

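Both near studs stand in their holes and the barbs carry the weight. I'll release and lift clear.

>>> jog_arm([
  [0, 0, 0, 0, 0, 0],
  [0, 0, 0, 0, 0, 0],
  [0, 0, 0, 0, 0, 0],
  [0, -20, 0, 0, 0, 0],
  [0, -50, 0, 0, 0, 0],
  [0, -70, 0, 0, 0, 0],
  [0, -70, 0, 0, 0, 0],
], claw=45)

```text
time: 10.88
tcp_pos: [513.1, 165.9, 140.4]
orientation: [[0.153, 0.002, -0.988], [0.988, 0.001, 0.153], [0.001, -1.0, -0.002]]
ft_force: [1.0, -0.1, -0.5]
grip_width: 0.528
```

```bash
cat > fitg.py <<'E'
from h import *
s=env.read_state(); print(s["tcp_pos"].round(2),s["ft_force"].round(1),s["time"])
im,d,P,f=cam("wrist"); h=cv2.cvtColor(im,cv2.COLOR_BGR2HSV).astype(int)
blue=(abs(h[...,0]-115)<9)&(h[...,1]>150)&(d>0); v,u=np.nonzero(blue)
p=np.array([w(P,f,a,b,d[b,a]) for a,b in zip(u,v)]); p=p[(p[:,2]>35)&(p[:,2]<75)&(abs(p[:,0]-513)<110)&(abs(p[:,1]-166)<90)]
q=p[abs(p[:,2]-np.median(p[:,2]))<6]; A=np.c_[q[:,:2]-[513,166],np.ones(len(q))]; c=np.linalg.lstsq(A,q[:,2],rcond=None)[0]; print("blue plane slope/center z",c.round(4),len(q))
R=np.array([[.988,.153],[-.153,.988]]) # cols: grille x,y dirs
R=np.array([[.988,.1536],[-.1536,.988]])
for i,m in enumerate([(-72,-45),(-72,45),(72,-45),(72,45)]):
    t=R@np.array(m)+[0,0]; k=np.hypot(*(q[:,:2]-[513,166]-t).T)<22; print("corner",i,k.sum(),np.median(q[k,2]).round(2) if k.any() else None)
gr=(h[...,1]<60)&(h[...,2]<140)&(d>0); v,u=np.nonzero(gr); g=np.array([w(P,f,a,b,d[b,a]) for a,b in zip(u,v)])
g=g[(abs(g[:,0]-513)<105)&(abs(g[:,1]-166)<80)&(g[:,2]>15)&(g[:,2]<55)]; print("grey z pct",np.percentile(g[:,2],[50,90,98]).round(1) if len(g) else None)
E
python3 fitg.py; python3 look.py w7
```

```text
[513.08 165.9  140.38] [ 1.  -0.1 -0.5] 10.875
blue plane slope/center z [-6.00000e-04  1.00000e-04  6.19951e+01] 15374
corner 0 1569 62.04
corner 1 1537 62.03
corner 2 368 61.93
corner 3 336 61.98
grey z pct [36.9 46.5 47.5]
[512.65 165.56 139.44] [0.1535509 0.9881407] [-1.1  0.1 -0.2] 10.925
596 316.5 154.8 [467.8 203.5]
596 201.5 154.9 [458.4 143.1]
334 318.5 112.0 [446.2 206.6]
330 198.8 112.3 [436.9 146.4]
```

The grille is level on the barbs (top face z≈62). I'll close the fingers and go over pad0.

>>> jog_arm([
  [-25, 0, 20, 0, 0, 0],
  [-45, 10, 39, 0, 0, 0],
  [-45, 40, 39, 0, 0, 0],
  [-45, 65, 39, 0, 0, 0],
  [-45, 74, 39, 0, 0, 0],
  [-45, 74, 39, 0, 0, 0],
  [-45, 74, 39, 0, 0, 0],
], claw=0)

```text
time: 11.85
tcp_pos: [467.2, 127.5, 65.7]
orientation: [[0.153, 0.0, -0.988], [0.988, 0.0, 0.153], [0.0, -1.0, -0.0]]
ft_force: [-0.0, -0.1, 0.2]
grip_width: 0.002
```

>>> jog_arm([
  [0, 3, 0, 0, 0, 0],
  [0, 6, 0, 0, 0, 0],
  [0, 8, 0, 0, 0, 0],
  [0, 10, 0, 0, 0, 0],
  [0, 12, 0, 0, 0, 0],
  [0, 12, 0, 0, 0, 0],
])

```text
time: 12.6
tcp_pos: [467.4, 127.4, 53.6]
orientation: [[0.153, 0.001, -0.988], [0.988, 0.0, 0.153], [0.0, -1.0, -0.001]]
ft_force: [-0.1, -0.3, 8.8]
grip_width: 0.001
```

>>> jog_arm([
  [0, 1.5, 0, 0, 0, 0],
  [0, 3, 0, 0, 0, 0],
  [0, 4, 0, 0, 0, 0],
  [0, 4, 0, 0, 0, 0],
])

```text
time: 13.1
tcp_pos: [467.4, 127.4, 49.7]
orientation: [[0.153, 0.001, -0.988], [0.988, 0.0, 0.153], [0.0, -1.0, -0.001]]
ft_force: [-0.4, 0.2, 10.3]
grip_width: -0.0
```

>>> jog_arm([
  [0, 1.5, 0, 0, 0, 0],
  [0, 3, 0, 0, 0, 0],
  [0, 3, 0, 0, 0, 0],
])

```text
time: 13.48
tcp_pos: [467.4, 127.4, 46.8]
orientation: [[0.153, 0.001, -0.988], [0.988, 0.0, 0.153], [0.0, -1.0, -0.001]]
ft_force: [-0.4, -1.2, 12.7]
grip_width: 0.003
```

>>> jog_arm([
  [0, 1.5, 0, 0, 0, 0],
  [0, 3, 0, 0, 0, 0],
  [0, 3, 0, 0, 0, 0],
])

```text
time: 13.85
tcp_pos: [467.5, 127.5, 44.0]
orientation: [[0.153, 0.002, -0.988], [0.988, 0.0, 0.153], [0.0, -1.0, -0.002]]
ft_force: [-1.9, -0.8, 15.9]
grip_width: 0.001
```

The force now rises at the tray's own rate, so corner 0 may have clicked already. I'll lift and measure.

>>> jog_arm([
  [0, -10, 0, 0, 0, 0],
  [0, -40, 0, 0, 0, 0],
  [15, -80, -20, 0, 0, 0],
  [45, -96, -39, 0, 0, 0],
  [45, -96, -39, 0, 0, 0],
])

```text
time: 14.48
tcp_pos: [514.5, 167.9, 140.6]
orientation: [[0.153, 0.004, -0.988], [0.988, 0.003, 0.153], [0.003, -1.0, -0.003]]
ft_force: [-1.1, -0.7, 0.1]
grip_width: 0.001
```

```bash
python3 fitg.py
```

```text
[514.5  167.94 140.65] [-1.1 -0.7  0.1] 14.475
blue plane slope/center z [4.90000e-02 7.08000e-02 6.05304e+01] 12960
corner 0 1219 54.86
corner 1 1537 61.33
corner 2 513 59.29
corner 3 28 64.88
grey z pct [36.9 46.5 47.5]
```

Corner 0 has clicked (54.3 against the expected ~54.5). Next is pad1.

>>> jog_arm([
  [25, 0, 20, 0, 0, 0],
  [45, 15, 39, 0, 0, 0],
  [45, 45, 39, 0, 0, 0],
  [45, 68, 39, 0, 0, 0],
  [45, 75, 39, 0, 0, 0],
  [45, 78, 39, 0, 0, 0],
  [45, 81, 39, 0, 0, 0],
  [45, 84, 39, 0, 0, 0],
  [45, 87, 39, 0, 0, 0],
  [45, 87, 39, 0, 0, 0],
])

```text
time: 15.78
tcp_pos: [481.0, 216.2, 52.5]
orientation: [[0.153, 0.001, -0.988], [0.988, 0.0, 0.153], [0.0, -1.0, -0.001]]
ft_force: [-2.0, -1.9, 6.4]
grip_width: -0.003
```

>>> jog_arm([
  [0, 1.5, 0, 0, 0, 0],
  [0, 3, 0, 0, 0, 0],
  [0, 4, 0, 0, 0, 0],
  [0, 4, 0, 0, 0, 0],
])

```text
time: 16.27
tcp_pos: [481.0, 216.2, 48.8]
orientation: [[0.153, 0.001, -0.988], [0.988, -0.0, 0.153], [0.0, -1.0, -0.001]]
ft_force: [-2.5, -2.5, 10.5]
grip_width: -0.003
```

>>> jog_arm([
  [0, 1.5, 0, 0, 0, 0],
  [0, 3, 0, 0, 0, 0],
  [0, 3, 0, 0, 0, 0],
])

```text
time: 16.65
tcp_pos: [481.0, 216.2, 46.0]
orientation: [[0.153, 0.001, -0.988], [0.988, 0.0, 0.153], [0.0, -1.0, -0.001]]
ft_force: [-3.3, -2.6, 13.9]
grip_width: 0.001
```

>>> jog_arm([
  [0, 1, 0, 0, 0, 0],
  [0, 2, 0, 0, 0, 0],
  [0, 2, 0, 0, 0, 0],
])

```text
time: 17.02
tcp_pos: [481.0, 216.2, 44.2]
orientation: [[0.153, 0.001, -0.988], [0.988, -0.0, 0.153], [0.0, -1.0, -0.001]]
ft_force: [-3.6, -3.0, 14.3]
grip_width: 0.002
```

>>> jog_arm([
  [0, 1, 0, 0, 0, 0],
  [0, 2, 0, 0, 0, 0],
  [0, 2, 0, 0, 0, 0],
])

```text
time: 17.4
tcp_pos: [481.0, 216.2, 42.3]
orientation: [[0.153, 0.001, -0.988], [0.988, -0.0, 0.153], [0.0, -1.0, -0.001]]
ft_force: [-3.7, -2.8, 17.9]
grip_width: 0.001
```

>>> jog_arm([
  [0, -10, 0, 0, 0, 0],
  [0, -40, 0, 0, 0, 0],
  [-15, -80, -20, 0, 0, 0],
  [-45, -98, -39, 0, 0, 0],
  [-45, -98, -39, 0, 0, 0],
])

```text
time: 18.02
tcp_pos: [514.8, 163.1, 140.4]
orientation: [[0.158, 0.003, -0.987], [0.987, -0.0, 0.158], [0.0, -1.0, -0.003]]
ft_force: [0.2, 0.2, -0.1]
grip_width: 0.0
```

```bash
python3 fitg.py
```

```text
[514.76 163.14 140.4 ] [ 0.2  0.2 -0.1] 18.025
blue plane slope/center z [ 5.0800e-02 -7.5000e-03  5.7578e+01] 13747
corner 0 1385 54.01
corner 1 1449 54.04
corner 2 468 60.71
corner 3 518 60.7
grey z pct [36.9 46.6 47.5]
```

Corners 0 and 1 are home. Next is pad3.

>>> jog_arm([
  [25, 0, -20, 0, 0, 0],
  [45, 15, -41, 0, 0, 0],
  [45, 45, -41, 0, 0, 0],
  [45, 68, -41, 0, 0, 0],
  [45, 77, -41, 0, 0, 0],
  [45, 80, -41, 0, 0, 0],
  [45, 83, -41, 0, 0, 0],
  [45, 86, -41, 0, 0, 0],
  [45, 89, -41, 0, 0, 0],
  [45, 89, -41, 0, 0, 0],
])

```text
time: 19.32
tcp_pos: [559.6, 204.6, 51.4]
orientation: [[0.153, 0.001, -0.988], [0.988, 0.001, 0.153], [0.001, -1.0, -0.001]]
ft_force: [-5.2, -0.5, 10.9]
grip_width: 0.008
```

>>> jog_arm([
  [0, 1.5, 0, 0, 0, 0],
  [0, 3, 0, 0, 0, 0],
  [0, 4, 0, 0, 0, 0],
  [0, 4, 0, 0, 0, 0],
])

```text
time: 19.82
tcp_pos: [559.9, 204.6, 47.6]
orientation: [[0.153, 0.001, -0.988], [0.988, 0.001, 0.153], [0.001, -1.0, -0.001]]
ft_force: [-4.1, -0.7, 8.6]
grip_width: 0.001
```

>>> jog_arm([
  [0, 1.5, 0, 0, 0, 0],
  [0, 3, 0, 0, 0, 0],
  [0, 3, 0, 0, 0, 0],
])

```text
time: 20.2
tcp_pos: [559.9, 204.6, 44.8]
orientation: [[0.153, 0.002, -0.988], [0.988, 0.001, 0.153], [0.001, -1.0, -0.001]]
ft_force: [-4.5, 0.1, 13.1]
grip_width: 0.002
```

>>> jog_arm([
  [0, 1, 0, 0, 0, 0],
  [0, 2, 0, 0, 0, 0],
  [0, 2, 0, 0, 0, 0],
])

```text
time: 20.58
tcp_pos: [559.9, 204.6, 43.0]
orientation: [[0.153, 0.002, -0.988], [0.988, 0.001, 0.153], [0.001, -1.0, -0.002]]
ft_force: [-5.2, -0.6, 15.0]
grip_width: 0.0
```

Lifting and going over to pad2, with a measurement on the way.

>>> jog_arm([
  [0, -10, 0, 0, 0, 0],
  [0, -40, 0, 0, 0, 0],
  [-15, -80, 20, 0, 0, 0],
  [-45, -98, 41, 0, 0, 0],
  [-45, -98, 41, 0, 0, 0],
])

```text
time: 21.2
tcp_pos: [512.1, 163.7, 141.1]
orientation: [[0.155, 0.003, -0.988], [0.988, -0.001, 0.155], [-0.001, -1.0, -0.003]]
ft_force: [-0.4, 0.9, 0.7]
grip_width: 0.001
```

```bash
python3 fitg.py
```

```text
[512.05 163.66 141.06] [-0.4  0.9  0.7] 21.2
blue plane slope/center z [-5.00000e-04  5.00000e-04  5.34404e+01] 13161
corner 0 1339 53.46
corner 1 1390 53.5
corner 2 481 53.39
corner 3 520 53.38
grey z pct [36.9 46.6 48. ]
```

The plane is level, so corner 2 seems to have gone home with corner 3. A moderate press on pad2 will confirm it.

>>> jog_arm([
  [-25, 0, -20, 0, 0, 0],
  [-45, 15, -41, 0, 0, 0],
  [-45, 45, -41, 0, 0, 0],
  [-45, 75, -41, 0, 0, 0],
  [-45, 85, -41, 0, 0, 0],
  [-45, 88, -41, 0, 0, 0],
  [-45, 91, -41, 0, 0, 0],
  [-45, 94, -41, 0, 0, 0],
  [-45, 97, -41, 0, 0, 0],
  [-45, 97, -41, 0, 0, 0],
])

```text
time: 22.5
tcp_pos: [545.8, 114.3, 43.4]
orientation: [[0.153, 0.0, -0.988], [0.988, -0.002, 0.153], [-0.002, -1.0, -0.0]]
ft_force: [-5.1, -3.1, 14.8]
grip_width: 0.005
```

>>> jog_arm([
  [0, -10, 0, 0, 0, 0],
  [0, -40, 0, 0, 0, 0],
  [15, -80, 20, 0, 0, 0],
  [15, -110, 60, 0, 0, 0],
  [15, -140, 120, 0, 0, 0],
  [15, -150, 130, 0, 0, 0],
  [15, -150, 130, 0, 0, 0],
  [15, -150, 130, 0, 0, 0],
])

```text
time: 23.5
tcp_pos: [421.3, 149.6, 192.0]
orientation: [[0.154, 0.001, -0.988], [0.988, 0.001, 0.154], [0.001, -1.0, -0.0]]
ft_force: [0.7, 0.0, 0.4]
grip_width: -0.002
```

```bash
python3 fitg.py; python3 - <<'E'
from h import *
a,_,_,_=cam("wrist"); b,_,_,_=cam("side"); 
c=cv2.resize(b[110:200,180:300],(400,300),interpolation=cv2.INTER_CUBIC)
cv2.imwrite("pics/end.png",np.hstack([cv2.resize(a,(400,300)),c]))
E
```

```text
[421.3  149.61 192.02] [0.7 0.  0.4] 23.5
blue plane slope/center z [-4.00000e-04  1.00000e-04  5.34045e+01] 4505
corner 0 643 53.42
corner 1 661 53.47
corner 2 130 53.42
corner 3 0 None
grey z pct [36.9 46.7 52. ]
```

View pics/end.png

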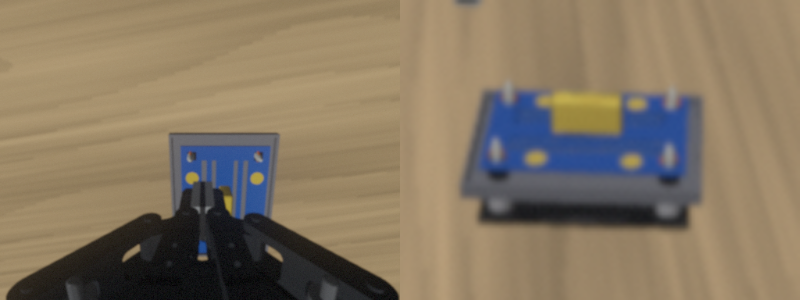

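The grille lies flat: in the side view all four stud tips stand up through its corners. Handing in.

```bash
python3 -c "
from station import env
print(env.finish_job(), env.read_state()['time'])"
```

```text
the job is handed in; nothing more can be done
the job is handed in; nothing more can be done
```

I gripped the blue grille, set it over the tray's four studs and released it level on the barbs. I then pressed pads 0, 1, 3 and 2 in turn and handed the job in with the arm clear. It took about 24 s on the robot's clock.

- **Level:** The last depth check put the grille's top face at 53.4–53.5 mm at corners 0, 1 and 2. Corner 3 was out of view then, but it read 53.4 mm after its own press, just before the last one.
- **Seating:** Corner 2 went home together with corner 3, and the final press on pad2 was only to confirm it. The side picture shows all four stud tips standing up through the grille's corners.
- **Press force:** The highest reading was 17.9 N, against the 25 N limit.
- **Small disagreement:** The top face read about 1 mm lower than I expected from the measured tray rim (about 54.5 mm). That is within the calibration error.
- **Not re-measured:** I did not check the grille's centring and squareness again after the presses. I took no camera check that the cups, jug and bottle were unmoved, but the arm was never commanded near them.

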